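Shut and lock the winch inspection hatch

ROBOT

A 7-joint arm with a two-finger parallel gripper is mounted at the origin on the work surface. World frame = base frame: x ahead of the robot, y to its left, z up, the work surface at z = 0. Lengths are in m, angles in rad, forces in N, time in s.
With the tool pointing down it reaches from about 0.4 to 0.9 m from the base axis. Payload 5.5 kg.
Tool frame: the origin (TCP) lies midway between the tips of the shut fingers; the grasp point (between the pads) lies 19 mm behind it; z points along the fingers, y is the line along which they close (so a half turn about z gives the same grasp; the last joint's range is limited). The gripper opens to 85 mm and grips with 20 to 120 N. Pads are 22 mm wide; open, the fingers measure 114 mm over their backs; the gripper's body (76 mm by 85 mm) begins 54 mm behind the grasp point. The pads swing forward as they close: fully open they stand 13 mm farther back than shut.
Start: joints at [-0.931, 0.501, -0.427, 1.55, 0.221, 1.138, -0.21], TCP at [0.239, 0.604, 0.207] pointing down, gripper open.
Joint ranges: [-2.88, 2.88], [-0.31, 2.03], [-1.54, 1.56], [0.2, 2.42], [-1.41, 4.55], [0.19, 2.02], [-2.57, 2.57]. Speed limits (rad/s): [2.57, 2.57, 3.14, 3.14, 3.14, 3.14, 3.14].

INTERFACE

Orientations are given as a rotation vector (axis times angle).
In Python, from bench import bot gives the robot as it stands. Calls block until the motion is done:
- bot.move_pose(position, orientation): joint-space move of the TCP to a pose.
- bot.move_linear(position, vel=0.15, rot=None, force_limit=None): straight line of the TCP; rot=None keeps the orientation; vel is the mean speed in m/s. With force_limit (N) it stops when the force on the tool has changed by that much, and returns True; else False.
- bot.goto_joints(angles): joint-space move.
- bot.grip(opening): opening from 0.0 (shut) to 1.0 (fully open); the grip force is fixed at half the most; returns when the fingers have stopped.
- bot.hold(seconds).
- bot.inverse_kinematics(position, orientation): joint angles nearest the present ones, or None.
- bot.snapshot(name): name is "side" or "top" or "wrist"; returns the picture (384x512x3 uint8, red, green, blue); there is no depth.
- bot.camera_params(name): a dict with "fx", "fy", "cx", "cy" (pixels), "eye" and "rotation" of the camera in the world; the wrist camera has in their place "T_tool_cam" (4x4, takes a point from camera to tool coordinates, whose origin is the TCP and whose axes are the flange's). Camera axes: x right, y up, looking along -z (the intrinsics and any distortion apply to the point x, -y, -z); pixel columns grow to the right and rows downward; lengths in m; the calibration is good to about 2 mm. A picture is of the moment at which its call begins: read the wrist's pose just before it. camera_params takes no time and is no camera call.
A pose or a line that the arm cannot do raises bot.MotionError and nothing moves.
- bot.finish_job(): hands the job in; it is judged then, once.
Readings, each from a call of its own:
- bot.current_clock(): time.
- bot.current_joints(): joint angles.
- bot.current_dq(): joint speeds.
- bot.current_joint_torque(): joint torques, N m.
- bot.current_ee_pos(): TCP position.
- bot.current_tcp_rot(): TCP orientation.
- bot.current_force(): force on the tool from outside, world axes, zero at the start.
- bot.current_torque(): the same for the moment, N m.
- bot.current_gripper_width(): opening from 0.0 (shut) to 1.0 (fully open).
- bot.current_grip_force(): force on a finger pad.
Only numpy, scipy, OpenCV 4.12 (cv2) and the standard library are available. Lean on these libraries where they do the work, as an engineer would, in place of code of your own. Each camera call takes 0.05 s, during which the arm holds its last target. There are 200 camera calls.

TASK

The winch has been inspected and its hatch stands open. Swing the hatch fully shut over the gear window, then turn the red quarter-turn fastener clockwise until it drops into its locked detent, and leave it like that. Do not disturb the spanner, the tin or the bearing cap lying around the winch.

Things in the scene. Friction and masses are not known exactly. Their poses are not given: they have to be found in the camera images.
- winch: Orange winch gearbox, 290 x 224 mm on the bench, 280 mm high, fixed. Origin: centre of its underside; x away from the robot at yaw 0, y left, z up. Its front is a sloping face.
- guard_mid (a point): Middle of the orange guard tube (16 mm diameter, 224 mm long, along face y, a post down at each end) above the upper end of the sloping face, at face x = 82, z = 100 mm. It is in the way of a vertical gripper at the fastener: come in square to the face, from the robot's side.
- face_plate: Grey sloping face of the winch, 170 (x) x 200 (y) mm, with a window on a brass gear. Origin: centre of the face, on its surface, 140 mm above the bench. z points square out of the face (30 degrees from vertical, leaning to the robot), x up the slope, y left. 'Face' coordinates below are in this frame.
- hatch (a joint): Hatch angle. 0 = shut flat on the face, 1.57 = square to the face, grows as it opens to the left (+y), stop at 2.2. Starts at 1.75 to 2.1. Stiff hinge (0.22 N m): it stays where it is left and must be pushed all the way down.
- hatch_hinge (a point): Middle of the hatch's hinge line, which runs along face x at face y = +75, z = 1 mm. The hatch is an aluminium plate, 104 mm along the hinge, 135 mm out from it, 5 mm thick; shut, its outer side is 6 mm off the face.
- hatch_edge (a point): Middle of the hatch's free edge, outer side, 135 mm from the hinge; shut: face x = 0, y = -60. It lies in the mouth of a U-notch, 26 mm wide and 62 mm deep from the free edge, that passes over the fastener's head while the head lies along face y; push on the plate beside the notch or near the hinge.
- fastener (a joint): Turn of the fastener: 0 = bar head along face y, in line with the hatch notch (unlocked); positive = clockwise seen from outside. Starts within 0.1 of 0; stops at -0.2 and 2.25. The detent lies about a quarter turn on, but the cam is worn: it may be anywhere from 1.3 to 1.85 rad and is only 0.15 rad wide, so feel for it. Light to turn (0.06 N m).
- fastener_top (a point): Centre of the top of the red bar head, 46 (y) x 12 (x) mm, 26 mm tall, white line on top; turns with it, z outward. Axis at face x = 0, y = -35 mm. Unlocked, the top is 40 mm off the face. A 9 N spring pulls it in: at the detent it drops 6 mm and stops turning, but fingers clamped on it hold it up. Carried past, turn back. Turned too early, it blocks the hatch.
- spanner: Loose steel spanner lying on the bench to the right, on the robot's side of the winch; leave alone.
- grease_tin: Loose tin with a blue label, diameter 72, height 100 mm, to the left of the winch; leave alone.
- bearing_cap: Loose aluminium bearing cap, diameter 68, height 30 mm, to the right of the winch; leave alone.

How it is judged:
By the outcome, as a careful person would: the job done as asked, in the order asked, and still so for the second after the job is handed in, with the robot touching nothing.
It also fails if it takes over 58 s, if anything falls off the work surface, if the arm or the gripper's body presses on something with over 40 N, if the wrist force passes 120 N, or if a joint passes its speed limit or range.

## Working session

There is one attempt and no reset: what is moved stays moved. The work goes in short steps, each a Python script; the robot and the scene stay as the last script left them, time stands still between calls to the robot, and variables do not carry over. Pictures are saved under pics/ and viewed, at most 10 in all, crops included, and the job is handed in when it is done.

```bash
ls; mkdir -p pics; python3 - <<'E'
from bench import bot
import cv2, numpy as np
for n in ["side","top"]:
    im=bot.snapshot(n); cv2.imwrite(f"pics/{n}0.png",im[:,:,::-1])
    p=bot.camera_params(n); print(n,{k:np.round(v,4).tolist() if not isinstance(v,str) else v for k,v in p.items()})
p=bot.camera_params("wrist"); print({k:np.round(v,4).tolist() for k,v in p.items()})
print(bot.current_clock(),bot.current_tcp_rot())
E
```

```text
pics
side {'fx': 451.2395, 'fy': 451.2395, 'cx': 258.8874, 'cy': 187.9763, 'eye': [0.4694, 0.8715, 0.8748], 'rotation': [0.1007, -1.2583, -2.7621]}
top {'fx': 406.6233, 'fy': 406.6233, 'cx': 256.5413, 'cy': 186.8565, 'eye': [0.3718, 0.0308, 1.2036], 'rotation': [0.1642, -0.1371, -1.5945]}
{'fx': 277.397, 'fy': 277.397, 'cx': 249.4227, 'cy': 191.686, 'T_tool_cam': [[0.0004, 0.9609, 0.2768, 0.0706], [1.0, -0.0004, -0.0001, -0.0003], [0.0, 0.2768, -0.9609, -0.1682], [0.0, 0.0, 0.0, 1.0]]}
0.1 [-5.88276705e-01 -3.08561593e+00  2.73598579e-03]
```

View pics/side0.png

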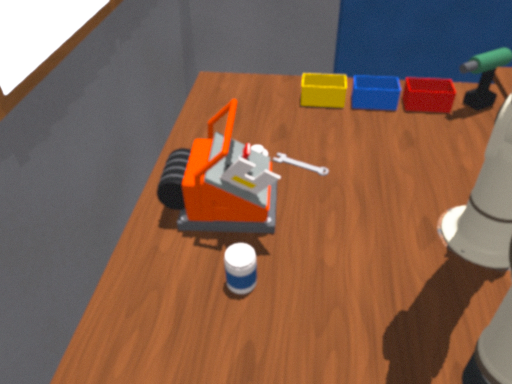

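View pics/top0.png

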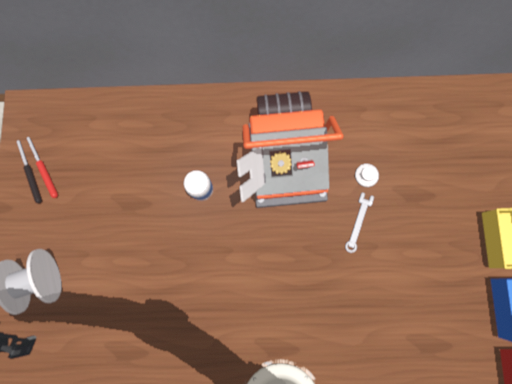

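The side view shows the winch at about (230,180), hatch open towards the tin. The top view shows the guard tube ends at (246,136)/(338,128), the fastener at (306,164) and the open hatch at (250,177). I'll zoom in.

```bash
python3 - <<'E'
import cv2
a=cv2.imread("pics/top0.png")[85:220,225:405]; cv2.imwrite("pics/topz.png",cv2.resize(a,None,fx=4.4,fy=4.4,interpolation=cv2.INTER_CUBIC))
E
```

```text
(no output)
```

View pics/topz.png

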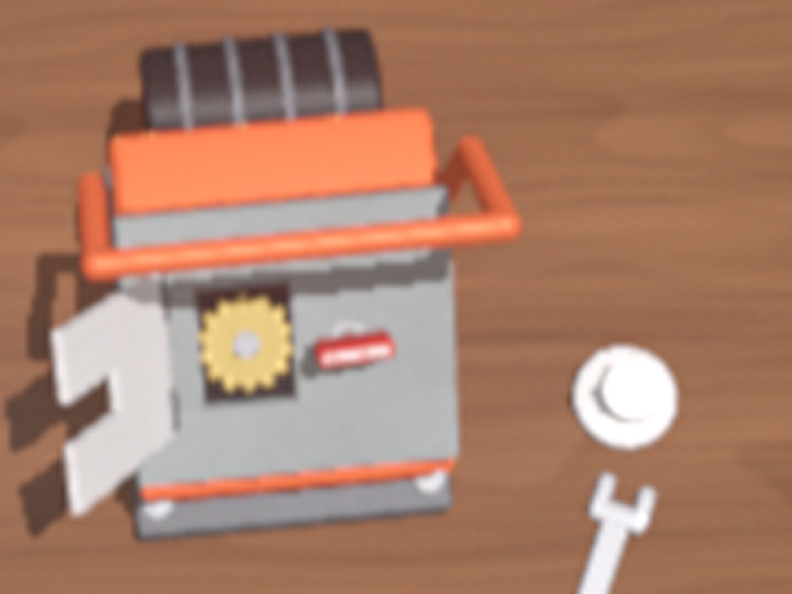

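```bash
cat > h.py <<'E'
import numpy as np, cv2
from scipy.spatial.transform import Rotation as R
from scipy.optimize import least_squares
from bench import bot
def camT(n, tcp=None):
    p=bot.camera_params(n)
    if n=="wrist":
        W=np.eye(4); W[:3,:3]=R.from_rotvec(tcp[1]).as_matrix(); W[:3,3]=tcp[0]; T=W@np.array(p["T_tool_cam"])
    else:
        T=np.eye(4); T[:3,:3]=R.from_rotvec(p["rotation"]).as_matrix(); T[:3,3]=p["eye"]
    return p,T
def proj(p,T,X):
    c=(np.atleast_2d(X)-T[:3,3])@T[:3,:3]
    return np.c_[p["cx"]+p["fx"]*c[:,0]/-c[:,2], p["cy"]-p["fy"]*c[:,1]/-c[:,2]]
def Fr(q):  # x,y,yaw of the face centre -> rotation, origin
    return R.from_euler("z",q[2]).as_matrix()@R.from_euler("y",-30,degrees=True).as_matrix(), np.array([q[0],q[1],.14])
def f2w(q,X): M,o=Fr(q); return np.atleast_2d(X)@M.T+o
def hp(th,x,r,d=0): # point on hatch, d outside of the outer side (5 mm above hinge plane)
    d=d+.005
    return np.array([x,.075-r*np.cos(th)+d*np.sin(th),.001+r*np.sin(th)+d*np.cos(th)])
def trot(q,a): # tool into the face, tool x at angle a (from face x toward... cw+ seen from outside)
    M,_=Fr(q); B=np.array([[1,0,0],[0,-1,0],[0,0,-1]],float).T
    return (R.from_matrix(M@B)*R.from_euler("z",a)).as_rotvec()
E
python3 - <<'E'
from h import *
p,T=camT("top")
F=np.array([[82,112,100],[82,-112,100],[0,-35,40],[-85,100,0],[-85,-100,0]])/1e3
z=np.array([[92,264],[515,224],[356,351],[143,488],[455,462]])/4.4+[225,85]
hz=np.array([[52,328],[60,405],[68,447],[77,515]])/4.4+[225,85]
hx=np.array([.052,.013,-.013,-.052])
def res(v):
    H=[hp(v[3],x,.135,-.0025) for x in hx]
    return np.r_[(proj(p,T,f2w(v,F))-z).ravel(),(proj(p,T,f2w(v,H))-hz).ravel()]
s=least_squares(res,[.6,0,0,1.9],loss="soft_l1"); print(s.x,np.round(res(s.x).reshape(-1,2),1).tolist())
q=s.x; np.save("q.npy",q)
# tin
for name,px,zz in (("tin",(197,183),.1),("cap",(367,175),.03)):
    d=T[:3,:3]@[(px[0]-p["cx"])/p["fx"],-(px[1]-p["cy"])/p["fy"],-1]
    w=T[:3,3]+d*(zz-T[2,3])/d[2]; M,o=Fr(q); print(name,w,(w-o)@M)
for a in np.arange(-np.pi,np.pi+.1,np.pi/4):
    out=[]
    for P in ([-.032,.19,.11],[-.032,-.02,.01],[0,-.035,.15],[0,-.035,.014]):
        j=bot.inverse_kinematics(f2w(q,P)[0],trot(q,a)); out.append(None if j is None else np.round(j,2).tolist())
    print(round(a,2),out)
E
```

```text
[ 0.64159283 -0.04813709  0.06866329  2.03621588] [[0.9, 0.4], [-2.1, 0.3], [0.2, 0.6], [-0.6, -0.2], [0.7, -1.4], [0.5, 1.2], [0.4, -0.6], [-0.3, -0.0], [-0.6, -0.5]]
tin [0.60165225 0.21197026 0.1       ] [-0.03905314  0.26223474 -0.02364068]
cap [ 0.6245919  -0.27777191  0.03      ] [-0.08333285 -0.22792729 -0.07890481]
-3.14 [[-0.32, 0.03, -0.08, 2.24, 0.43, 0.41, 0.88], [0.88, 0.39, -0.86, 2.18, 0.86, 0.25, 0.98], [-0.44, -0.04, 0.63, 2.16, -0.21, 0.51, 1.99], [0.54, 0.31, -0.44, 2.11, 0.08, 0.23, 1.72]]
-2.36 [[-0.37, 0.02, -0.04, 2.24, 0.43, 0.41, 0.1], [0.88, 0.39, -0.86, 2.18, 0.86, 0.25, 0.2], [-0.3, -0.04, 0.49, 2.16, -0.23, 0.52, 1.22], [0.27, 0.28, -0.14, 2.12, -0.31, 0.24, 1.29]]
-1.57 [[-0.36, 0.02, -0.05, 2.24, 0.43, 0.41, -0.69], [-0.07, 0.27, 0.23, 2.21, -0.84, 0.22, 0.99], [-0.14, -0.03, 0.33, 2.16, -0.24, 0.52, 0.44], [0.26, 0.28, -0.12, 2.12, -0.33, 0.24, 0.52]]
-0.79 [[-0.28, 0.03, -0.13, 2.24, 0.43, 0.41, -1.48], [-0.07, 0.27, 0.23, 2.21, -0.84, 0.22, 0.2], [-0.3, -0.04, 0.48, 2.16, -0.23, 0.52, -0.36], [0.07, 0.28, 0.09, 2.13, -0.56, 0.26, -0.06]]
0.0 [[-0.06, 0.03, -0.35, 2.23, 0.45, 0.42, -2.28], [-0.07, 0.27, 0.23, 2.21, -0.84, 0.22, -0.58], [-0.66, -0.06, 0.84, 2.17, -0.17, 0.51, -1.19], [-0.3, 0.31, 0.52, 2.14, -0.92, 0.34, -0.52]]
0.79 [None, [-0.07, 0.27, 0.23, 2.21, -0.84, 0.22, -1.37], [0.63, -0.01, -0.43, 2.14, -0.27, 0.52, -1.89], [-0.24, 0.3, 0.46, 2.14, -0.87, 0.32, -1.35]]
1.57 [[-0.11, 0.03, -0.3, 2.23, 0.45, 0.42, 2.44], [0.88, 0.39, -0.87, 2.18, 0.86, 0.26, 2.55], None, [-0.76, 0.52, 1.13, 2.15, -1.33, 0.61, -1.77]]
2.36 [[-0.21, 0.03, -0.2, 2.23, 0.44, 0.42, 1.66], [0.79, 0.36, -0.75, 2.18, 0.69, 0.22, 1.92], None, [0.82, 0.37, -0.77, 2.11, 0.56, 0.28, 2.07]]
3.14 [[-0.32, 0.03, -0.08, 2.24, 0.43, 0.41, 0.88], [0.88, 0.39, -0.86, 2.18, 0.86, 0.25, 0.98], [-0.44, -0.04, 0.63, 2.16, -0.21, 0.51, 1.99], [0.54, 0.31, -0.44, 2.11, 0.08, 0.23, 1.72]]
```

```bash
cat > s1.py <<'E'
from h import *
q=np.load("q.npy"); a=-np.pi/2; rot=trot(q,a)
bot.grip(0.0)
go=lambda P,v=.12,fl=35:bot.move_linear(f2w(q,P)[0],vel=v,force_limit=fl)
bot.move_pose(f2w(q,[-.032,.2,.14])[0],rot)
print(go([-.032,.195,.085]),go([-.032,.093,.085]))
for th in np.arange(1.5,0.05,-.2):
    r=go(hp(th,-.032,.085,.011*np.sin(th)-.001)); print(round(th,2),r,np.round(bot.current_force(),1))
print("push",go([-.032,-.010,0.0],.04,20),(bot.current_ee_pos()-Fr(q)[1])@Fr(q)[0],bot.current_force(),bot.current_clock())
bot.hold(.2)
go([-.032,-.010,.06],.15,None)
bot.move_linear(f2w(q,[0,-.035,.12])[0],vel=.15)
t=(np.array(bot.current_ee_pos()),np.array(bot.current_tcp_rot())); im=bot.snapshot("wrist"); np.savez("w1.npz",*t)
cv2.imwrite("pics/w1.png",im[:,:,::-1]); print(bot.current_clock(),bot.current_joints())
E
python3 s1.py
```

```text
False False
1.5 False [-0.6  0.3  0. ]
1.3 False [-0.3  0.8 -0.3]
1.1 False [ 0.2  0.2 -1. ]
0.9 False [-0.3  0.7 -0.2]
0.7 False [ 0.4  0.5 -0.2]
0.5 False [ 0.1 -0.2  0.1]
0.3 False [ 0.2 -0.1  0.4]
0.1 False [-0.8  0.5 -0. ]
push False [-3.20969861e-02 -9.86559494e-03  4.86567033e-05] [0.24107307 0.23730484 0.18221199] 7.6417
9.075 [-0.33289705  0.03795714  0.53181091  2.16700082 -0.3425947   0.45874951
  0.53367451]
```

View pics/w1.png

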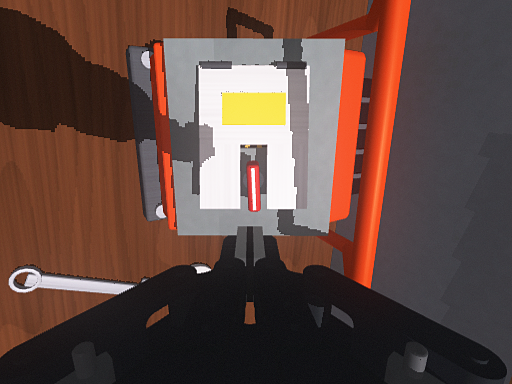

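```bash
python3 - <<'E'
from h import *
im=bot.snapshot("top"); cv2.imwrite("pics/top1.png",cv2.resize(im[85:220,225:405],None,fx=4.4,fy=4.4,interpolation=cv2.INTER_CUBIC)[:,:,::-1])
E
```

```text
(no output)
```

View pics/top1.png

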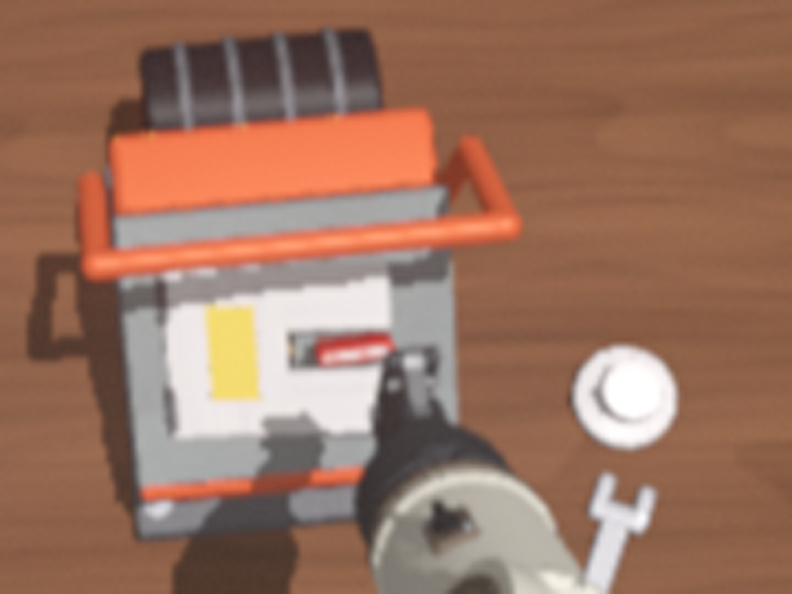

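The hatch lies over the window in both views, with the red head in its notch at (254,187) in the wrist view. The push met no force, so I'll refine the pose and measure the hatch angle.

```bash
python3 - <<'E'
from h import *
d=np.load("w1.npz"); p,T=camT("wrist",(d["arr_0"],d["arr_1"])); pt,Tt=camT("top"); q0=np.load("q.npy")
Fw=np.array([[-85,100,0],[-85,-100,0],[85,100,0],[85,-100,0],[0,-12,40],[0,-58,40]])/1e3
zw=np.array([[163,38],[178,235],[345,38],[331,235],[254,164],[255,209]])
H=[(-.052,.135),(.052,.135),(-.013,.135),(.013,.135),(-.013,.073),(.013,.073)]
zh=np.array([[202,209],[297,209],[241,209],[267,209],[240,145],[267,145]])
F=np.array([[82,112,100],[82,-112,100],[0,-35,40],[-85,100,0],[-85,-100,0]])/1e3
zt=np.array([[92,264],[515,224],[356,351],[143,488],[455,462]])/4.4+[225,85]
def parts(v): return [(proj(p,T,f2w(v,Fw))-zw),(proj(p,T,f2w(v,[hp(v[3],*h) for h in H]))-zh),2*(proj(pt,Tt,f2w(v,F))-zt)]
for use in ([0,1],[0,1,2]):
    s=least_squares(lambda v:np.concatenate([parts(v)[i].ravel() for i in use]),[*q0[:3],0.],loss="soft_l1")
    print(s.x); [print(np.round(x,1).tolist()) for x in parts(s.x)]
s.x[3]=0; np.save("q2.npy",s.x[:3])
E
```

```text
[ 0.64486841 -0.04658013  0.07239209  0.1769696 ]
[[-0.0, 1.3], [0.7, 0.1], [-0.4, 0.7], [-2.7, -0.1], [0.1, 1.1], [-1.0, 3.6]]
[[-0.6, -0.9], [9.4, -1.1], [-0.3, -1.0], [-0.0, -1.0], [0.4, -0.3], [0.3, -0.4]]
[[0.4, -1.4], [-5.8, -2.2], [-0.9, -1.4], [-2.1, -2.5], [0.2, -5.4]]
[ 0.6443584  -0.04674319  0.07244419  0.17315004]
[[-0.6, 1.4], [0.2, 0.3], [-0.8, 0.8], [-3.1, 0.1], [-0.4, 1.2], [-1.5, 3.8]]
[[-1.0, -0.8], [8.9, -1.0], [-0.7, -0.8], [-0.5, -0.9], [-0.1, -0.1], [-0.2, -0.2]]
[[0.5, -1.0], [-5.6, -1.8], [-0.8, -1.0], [-2.0, -2.2], [0.3, -5.0]]
```

```bash
python3 - <<'E'
from h import *
q=np.load("q2.npy"); rot=trot(q,-np.pi/2); M,o=Fr(q)
go=lambda P,v=.1,fl=None:bot.move_linear(f2w(q,P)[0],vel=v,rot=rot,force_limit=fl)
go([-.032,-.02,.06])
for z in (.04,.03,.025,.02,.015,.01,.006,.003,0,-.003,-.006):
    r=go([-.032,-.02,z],.05,25); print(z,r,((bot.current_ee_pos()-o)@M*1e3).round(1),(np.array(bot.current_force())@M).round(1),bot.current_joint_torque().round(1))
    if r: break
print(bot.current_clock())
E
```

```text
0.04 False [-31.8 -20.2  40.2] [0.3 1.2 0.3] [  0.  -34.    2.1 -23.5  -0.6  -1.6   0. ]
0.03 False [-32.1 -20.1  30.1] [-0.4  0.3  0.8] [ -0.  -35.4   2.2 -23.1  -0.6  -1.5   0.1]
0.025 False [-32.1 -20.   25.1] [ 0.4 -0.2 -0.3] [  0.  -36.2   2.3 -22.9  -0.6  -1.5   0.1]
0.02 False [-32.2 -20.   20.1] [-0.4 -0.5 -0.2] [ -0.  -36.9   2.3 -22.6  -0.6  -1.5   0.1]
0.015 False [-32.2 -20.   15. ] [ 0.2  0.2 -0.3] [ -0.  -37.5   2.3 -22.4  -0.6  -1.4   0.1]
0.01 False [-32.2 -20.   10. ] [-0.3  0.1  0.1] [ -0.  -38.2   2.3 -22.2  -0.6  -1.4   0.1]
0.006 False [-32.1 -20.    6. ] [ 0.3 -0.4  0.1] [ -0.  -38.7   2.3 -22.   -0.6  -1.3   0.1]
0.003 False [-32.1 -20.    2.9] [ 0.1 -0.1 -0.4] [ -0.  -39.2   2.3 -21.9  -0.6  -1.3   0.1]
0 False [-32.1 -20.   -0.1] [ 0.4  0.6 -0.5] [  0.  -39.5   2.3 -21.7  -0.6  -1.2   0.1]
-0.003 False [-32.1 -19.9  -3.1] [-0.  -0.2  0.7] [  0.  -39.9   2.3 -21.6  -0.6  -1.2   0.1]
-0.006 False [-32.1 -19.9  -6.1] [ 0.4  0.7 -0. ] [  0.  -40.2   2.4 -21.5  -0.6  -1.2   0.1]
13.125
```

```bash
python3 - <<'E'
from h import *
im=bot.snapshot("wrist"); s=bot.snapshot("side")[90:250,150:350]
a=cv2.resize(im,(512,384)); b=cv2.resize(s,(480,384),interpolation=cv2.INTER_CUBIC)
cv2.imwrite("pics/c2.png",cv2.resize(np.hstack([a[:,90:410],b]),None,fx=1,fy=1)[:,:,::-1])
print(bot.current_gripper_width(),bot.current_ee_pos())
E
```

```text
0.0015102865924575385 [ 0.62109965 -0.06840758  0.11877727]
```

View pics/c2.png

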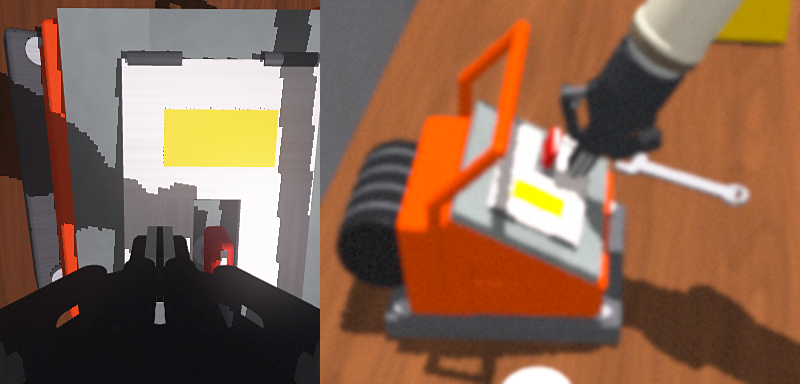

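```bash
python3 - <<'E'
from h import *
d=np.load("w1.npz"); p,T=camT("wrist",(d["arr_0"],d["arr_1"])); pt,Tt=camT("top"); q0=np.load("q2.npy")
M=lambda v:R.from_euler("ZYX",[v[3],-np.pi/6+v[5],v[6]]).as_matrix()
W=lambda v,X:np.atleast_2d(X)@M(v).T+v[:3]
Fw=np.array([[-85,100,0],[-85,-100,0],[85,100,0],[85,-100,0],[0,-12,40],[0,-58,40]])/1e3
zw=np.array([[163,38],[178,235],[345,38],[331,235],[254,164],[255,209]])
H=[(-.052,.135),(-.013,.135),(.013,.135),(-.013,.073),(.013,.073)]
zh=np.array([[202,209],[241,209],[267,209],[240,145],[267,145]])
F=np.array([[82,112,100],[82,-112,100],[0,-35,40],[-85,100,0],[-85,-100,0]])/1e3
zt=np.array([[92,264],[515,224],[356,351],[143,488],[455,462]])/4.4+[225,85]
def parts(v): return [(proj(p,T,W(v,Fw))-zw),(proj(p,T,W(v,[hp(v[4],*h) for h in H]))-zh),2*(proj(pt,Tt,W(v,F))-zt)]
for use in ([0,1],[2],[0,1,2]):
  for k in (0,1e3):
    s=least_squares(lambda v:np.r_[np.concatenate([parts(v)[i].ravel() for i in use]),k*v[5:],v[4]*.1],[*q0[:2],.14,q0[2],0,0,0],loss="soft_l1")
    print(use,k,s.x.round(4),s.cost)
[print(np.round(x,1).tolist()) for x in parts(s.x)]
ps,Ts=camT("side"); t=bot.current_ee_pos(); print("tcp side",proj(ps,Ts,t),"top",proj(pt,Tt,t), "in face",(np.array(t)-Fr(q0)[1])@Fr(q0)[0])
c=((proj(ps,Ts,f2w(q0,np.vstack([Fw,[hp(a,*h) for a in (0,.17) for h in H[:1]+H[-1:]]])))-[150,90])*2.4+[320,0]); print("side-crop",c.round().tolist(),(proj(ps,Ts,t)-[150,90])*2.4+[320,0])
for th in (0,.17):print(th,proj(p,T,f2w(q0,[hp(th,*h) for h in H])).round().tolist())
E
```

```text
[0, 1] 0 [ 0.6442 -0.0463  0.1416  0.0742  0.177  -0.001  -0.0061] 6.992919903713061
[0, 1] 1000.0 [ 0.6443 -0.0463  0.1414  0.0733  0.1802 -0.     -0.    ] 7.0852642016871785
[2] 0 [ 0.6361 -0.0452  0.1634  0.0569 -0.     -0.0073  0.0204] 6.271894026063901
[2] 1000.0 [ 0.6371 -0.047   0.1577  0.0616 -0.     -0.      0.    ] 6.6155856606422665
[0, 1, 2] 0 [ 0.6434 -0.0465  0.1425  0.0734  0.166  -0.0072 -0.001 ] 20.321225937700145
[0, 1, 2] 1000.0 [ 6.432e-01 -4.640e-02  1.425e-01  7.370e-02  1.646e-01 -1.000e-04
 -0.000e+00] 20.670742508522324
[[-1.3, 0.3], [-0.0, 1.1], [0.4, -0.6], [-2.0, 0.7], [-0.0, 1.4], [-1.1, 4.4]]
[[-0.9, -0.3], [-0.4, -0.4], [-0.0, -0.5], [0.1, -0.1], [0.2, -0.2]]
[[0.2, -0.6], [-5.5, -1.7], [-0.8, -0.6], [-2.2, -1.6], [0.5, -4.7]]
tcp side [[250.47732858 168.53708108]] top [[298.23421503 171.51957806]] in face [-0.03205921 -0.01992409 -0.0059965 ]
side-crop [[601.0, 276.0], [607.0, 161.0], [454.0, 211.0], [478.0, 100.0], [555.0, 153.0], [558.0, 128.0], [584.0, 167.0], [529.0, 177.0], [593.0, 155.0], [534.0, 170.0]] [[561.1455886 188.4889946]]
0 [[205.0, 204.0], [241.0, 203.0], [265.0, 203.0], [240.0, 145.0], [266.0, 145.0]]
0.17 [[201.0, 208.0], [240.0, 208.0], [266.0, 208.0], [240.0, 145.0], [267.0, 145.0]]
```

```bash
python3 - <<'E'
from h import *
q=np.load("q2.npy")
p,T=camT("wrist",(bot.current_ee_pos(),bot.current_tcp_rot()))
for th in (-.1,0,.1,.2): print(th,proj(p,T,f2w(q,[hp(th,*h) for h in [(-.052,0),(-.013,.073),(.013,.073),(-.052,.08)]])).round().tolist())
print("face",proj(p,T,f2w(q,[[-.085,.1,0],[0,-.012,.04]])).round(), "meas notch (283,200),(331,200) hinge (212,58) faceTL (147,10) head (306,228)")
bot.move_linear(f2w(q,[-.032,-.02,-.02])[0],vel=.03,force_limit=15); M,o=Fr(q)
print((bot.current_ee_pos()-o)@M,np.array(bot.current_force())@M)
E
```

```text
-0.1 [[211.0, 63.0], [280.0, 194.0], [323.0, 194.0], [218.0, 204.0]]
0 [[211.0, 62.0], [282.0, 197.0], [326.0, 197.0], [216.0, 208.0]]
0.1 [[211.0, 61.0], [283.0, 199.0], [329.0, 199.0], [214.0, 211.0]]
0.2 [[211.0, 60.0], [285.0, 200.0], [333.0, 200.0], [212.0, 213.0]]
face [[146.  11.]
 [315. 245.]] meas notch (283,200),(331,200) hinge (212,58) faceTL (147,10) head (306,228)
[-0.03169581 -0.0203122  -0.01862513] [-0.01399808  0.55737723  8.68934023]
```

```bash
python3 - <<'E'
from h import *
q=np.load("q2.npy"); rot=trot(q,-np.pi/2); M,o=Fr(q)
go=lambda P,v=.1,fl=None:bot.move_linear(f2w(q,P)[0],vel=v,rot=rot,force_limit=fl)
rd=lambda:(((np.array(bot.current_ee_pos())-o)@M*1e3).round(1),(np.array(bot.current_force())@M).round(1))
print(go([-.032,-.02,-.03],.03,20),rd())
go([-.032,-.02,.06],.15)
go([0,-.035,.10],.15)
np.savez("w2.npz",np.array(bot.current_ee_pos()),np.array(bot.current_tcp_rot())); im=bot.snapshot("wrist")
cv2.imwrite("pics/w2.png",cv2.resize(im[20:270,120:380],None,fx=2.3,fy=2.3,interpolation=cv2.INTER_CUBIC)[:,:,::-1])
p,T=camT("wrist",(np.load("w2.npz")["arr_0"],np.load("w2.npz")["arr_1"]))
pts=[[-.085,.1,0],[-.085,-.1,0],[0,-.012,.04],[0,-.058,.04]]+[hp(th,*h) for th in (0,.1) for h in [(-.013,.073),(.013,.073),(-.052,.135),(.052,.135)]]
print(((proj(p,T,f2w(q,pts))-[120,20])*2.3).round().tolist(),bot.current_clock())
E
```

```text
True (array([-31.7, -20.2, -18.7]), array([-1.6,  1.2, 12.3]))
[[74.0, 33.0], [116.0, 517.0], [301.0, 348.0], [300.0, 466.0], [269.0, 297.0], [332.0, 297.0], [181.0, 440.0], [419.0, 440.0], [268.0, 297.0], [333.0, 297.0], [175.0, 448.0], [426.0, 449.0]] 15.1333
```

View pics/w2.png

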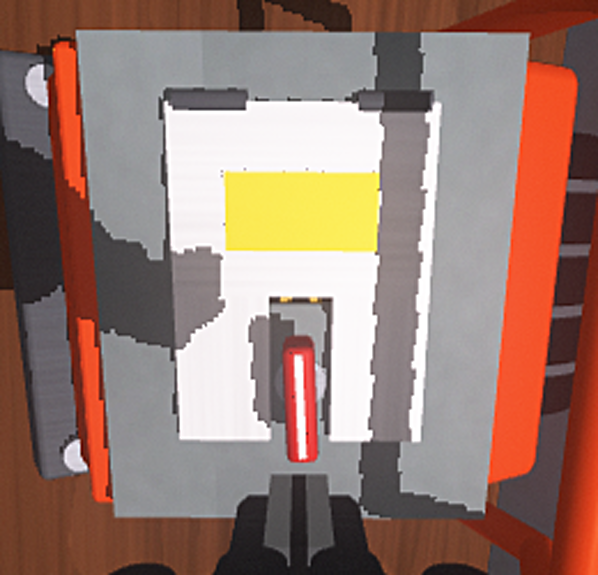

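The hatch now lies flat: its free edge is at row 440, where the calibration predicts it for angle 0. The red head is in line with the notch at (300,405). The fingertips act about 24 mm behind the nominal TCP, so I'll confirm that on the head top and then engage it.

```bash
python3 - <<'E'
from h import *
q=np.load("q2.npy"); rot=trot(q,-np.pi/2); M,o=Fr(q)
go=lambda P,v=.1,fl=None:bot.move_linear(f2w(q,P)[0],vel=v,rot=rot,force_limit=fl)
rd=lambda:(((np.array(bot.current_ee_pos())-o)@M*1e3).round(1),(np.array(bot.current_force())@M).round(1))
go([0,-.035,.06],.15)
r=go([0,-.035,.005],.04,5); print("touch",r,rd())
go([0,-.035,.05],.15)
bot.grip(.4); print(bot.current_gripper_width(),bot.current_clock())
E
```

```text
touch True (array([ -0.5, -35. ,  14.5]), array([-0.8,  1.3, 10.7]))
0.4028076958471488 17.4083
```

```bash
python3 - <<'E'
from h import *
q=np.load("q2.npy"); rot=trot(q,-np.pi/2); M,o=Fr(q)
rd=lambda:(((np.array(bot.current_ee_pos())-o)@M*1e3).round(1),(np.array(bot.current_force())@M).round(1),np.round(np.array(bot.current_torque())@M,3))
r=bot.move_linear(f2w(q,[0,-.035,-.009])[0],vel=.08,rot=rot,force_limit=8); print(r,rd())
if not r:
    bot.grip(.2); print(bot.current_gripper_width(),bot.current_grip_force(),rd())
    j=np.array(bot.current_joints()); print(j.round(3)); np.save("j0.npy",j)
    for k in range(1,5):
        t=j.copy(); t[6]-=.25*k; bot.goto_joints(t); print(k*.25,bot.current_clock(),rd()[1:],bot.current_joint_torque()[6].round(3),(bot.current_joints()[6]-t[6]).round(4))
E
```

```text
False (array([  0.1, -35.3,  -8.8]), array([-0.4, -0.4,  0.4]), array([0.025, 0.54 , 0.014]))
0.19622931072270655 0.0 (array([  0.4, -34.9,  -8.7]), array([ 0.2, -0.4, -0. ]), array([-0.027,  0.525, -0.004]))
[-0.196  0.352  0.402  2.118 -0.963  0.3    1.097]
0.25 18.95 (array([-0.7, -0.8,  0.4]), array([-0.116,  0.707, -0.044])) -0.365 0.0038
0.5 19.3 (array([-2.1, -0.7,  0.3]), array([-0.137,  1.042,  0.07 ])) -0.358 0.006
0.75 19.65 (array([-3.3, -0.8,  0.9]), array([-0.057,  1.19 ,  0.128])) -0.351 0.0069
1.0 20.0 (array([-3.4,  0.6,  0.3]), array([0.114, 1.305, 0.02 ])) -0.354 0.0072
```

```bash
python3 - <<'E'
from h import *
q=np.load("q2.npy"); M,o=Fr(q); j=np.load("j0.npy")
f=lambda:((np.array(bot.current_force())@M).round(1),np.round(np.array(bot.current_torque())@M,2))
a=1.0
while a<2.3:
    a+=.06; t=j.copy(); t[6]-=a; bot.goto_joints(t); bot.hold(.1)
    tq=np.mean([bot.current_joint_torque()[6] for _ in range(3)]); print(round(a,2),round(bot.current_clock(),2),*f(),tq.round(3),(bot.current_joints()[6]-t[6]).round(4))
    if abs(tq)>.9 or np.linalg.norm(f()[0])>14: break
im=bot.snapshot("wrist"); cv2.imwrite("pics/w3.png",im[:,:,::-1])
E
```

```text
1.06 20.35 [-3.9  1.2  1. ] [0.24 1.6  0.05] -0.036 0.0035
1.12 20.7 [-5.   1.9  1.6] [0.33 1.65 0.  ] -0.073 0.0023
1.18 21.05 [-5.6  0.9 -0.4] [0.27 1.59 0.1 ] -0.08 0.0023
1.24 21.4 [-5.1  1.4 -0.1] [0.35 1.63 0.1 ] -0.078 0.0021
1.3 21.75 [-4.8  2.  -0. ] [0.48 1.56 0.04] -0.043 0.0018
1.36 22.1 [-6.1  2.8  0.4] [0.5  1.59 0.11] -0.083 0.0016
1.42 22.45 [-4.7  2.4  0.9] [0.63 1.53 0.1 ] -0.079 0.0015
1.48 22.8 [-4.5  3.7  0.6] [0.68 1.51 0.14] -0.067 0.0015
1.54 23.15 [-4.4  4.1 -0.2] [0.78 1.41 0.11] -0.07 0.002
1.6 23.5 [-1.9  3.4 -0.3] [0.69 1.16 0.09] -0.058 0.002
1.66 23.85 [-3.4  3.9  0.1] [0.95 1.25 0.17] -0.083 0.0013
1.72 24.2 [-3.7  4.8 -0.2] [0.86 1.21 0.04] -0.08 0.0013
1.78 24.55 [-2.3  4.  -1.8] [0.78 0.93 0.06] -0.053 0.0019
1.84 24.9 [-0.7  2.9 -1.7] [ 0.35  0.56 -0.03] -0.02 0.0018
1.9 25.25 [1.  0.9 0.2] [ 0.18  0.37 -0.02] -0.005 0.0018
1.96 25.6 [2.4 1.  0.8] [ 0.23  0.27 -0.  ] -0.005 0.0019
2.02 25.95 [1.2 1.4 1.9] [0.38 0.23 0.02] -0.014 0.0019
2.08 26.3 [2.4 1.6 2.9] [0.49 0.19 0.06] -0.023 0.0019
2.14 26.65 [1.6 3.1 3.4] [0.66 0.01 0.16] -0.163 0.002
2.2 27.0 [2.2 3.3 5. ] [ 0.76 -0.08  0.43] -0.411 0.0023
2.26 27.35 [1.7 3.2 5.4] [ 0.68 -0.07  0.74] -0.747 0.0028
2.32 27.7 [0.7 3.7 5.8] [ 0.67 -0.17  1.13] -1.089 0.0033
```

```bash
python3 - <<'E'
from h import *
q=np.load("q2.npy"); M,o=Fr(q); j=np.load("j0.npy")
t=j.copy(); t[6]-=2.0; bot.goto_joints(t)
bot.grip(.4); 
P=np.array(bot.current_ee_pos())
bot.move_linear(P+M[:,2]*.11,vel=.15)
im=bot.snapshot("wrist"); w=(np.array(bot.current_ee_pos()),np.array(bot.current_tcp_rot()))
cv2.imwrite("pics/w4.png",cv2.resize(im[60:310,100:400],None,fx=2.3,fy=2.3,interpolation=cv2.INTER_CUBIC)[:,:,::-1])
p,T=camT("wrist",w)
for zt in (.04,.034):
  for a in (1.3,1.45,1.57,1.75,1.9,2.1):
    d=np.array([np.sin(a),np.cos(a)])*.023  # head end, cw seen from outside: +y -> +x
    print(zt,a,((proj(p,T,f2w(q,[[s*d[0],-.035+s*d[1],zt] for s in (1,-1)]))-[100,60])*2.3).round().tolist())
print("hatch",((proj(p,T,f2w(q,[hp(0,x,.135) for x in (-.052,-.013,.013,.052)]))-[100,60])*2.3).round().tolist(),bot.current_clock())
E
```

```text
0.04 1.3 [[302.0, 266.0], [381.0, 356.0]]
0.04 1.45 [[310.0, 261.0], [374.0, 361.0]]
0.04 1.57 [[316.0, 258.0], [367.0, 364.0]]
0.04 1.75 [[327.0, 254.0], [357.0, 368.0]]
0.04 1.9 [[336.0, 252.0], [349.0, 369.0]]
0.04 2.1 [[349.0, 252.0], [337.0, 369.0]]
0.034 1.3 [[303.0, 263.0], [380.0, 351.0]]
0.034 1.45 [[311.0, 258.0], [373.0, 356.0]]
0.034 1.57 [[317.0, 254.0], [367.0, 359.0]]
0.034 1.75 [[327.0, 251.0], [357.0, 362.0]]
0.034 1.9 [[336.0, 249.0], [348.0, 363.0]]
0.034 2.1 [[349.0, 249.0], [337.0, 363.0]]
hatch [[443.0, 370.0], [409.0, 292.0], [384.0, 238.0], [346.0, 150.0]] 29.4
```

View pics/w4.png

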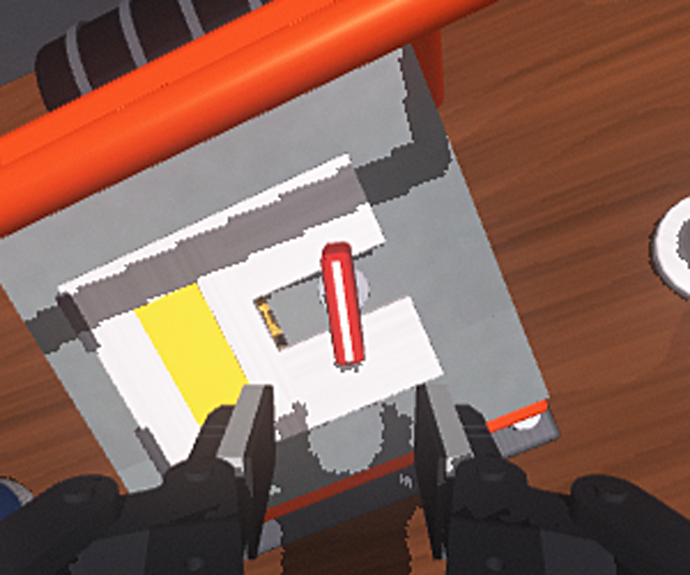

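The white line runs (336,250) to (349,360), so the head is at about 1.88 rad and its height fits the dropped position better. I'll confirm the drop by touching the head top, using the same method as before.

```bash
python3 - <<'E'
from h import *
q=np.load("q2.npy"); M,o=Fr(q); rot=bot.current_tcp_rot()
go=lambda P,v=.1,fl=None:bot.move_linear(f2w(q,P)[0],vel=v,rot=rot,force_limit=fl)
rd=lambda:(((np.array(bot.current_ee_pos())-o)@M*1e3).round(1),(np.array(bot.current_force())@M).round(1))
bot.grip(0.); go([0,-.035,.06],.15)
r=go([0,-.035,.0],.04,5); print("touch",r,rd())
go([0,-.035,.06],.15); print(bot.current_clock())
E
```

```text
touch True (array([ -0.3, -35.1,   9.4]), array([-0.9,  1.8,  8.2]))
31.8917
```

```bash
python3 - <<'E'
from h import *
q=np.load("q2.npy")
bot.move_linear(f2w(q,[-.06,-.035,.2])[0],vel=.15)
im=bot.snapshot("top"); a=cv2.imread("pics/top0.png")[85:265,170:405]; b=im[85:265,170:405,::-1]
cv2.imwrite("pics/fin.png",cv2.resize(np.hstack([a,b]),None,fx=1.7,fy=1.7,interpolation=cv2.INTER_CUBIC)); print(bot.current_clock())
E
```

```text
33.1083
```

View pics/fin.png

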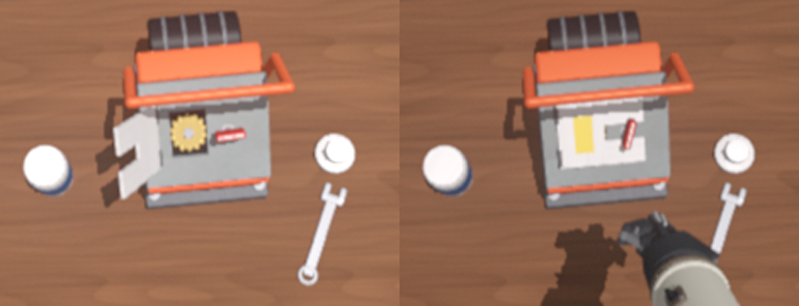

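The before/after pair shows the hatch shut, with the head turned across it at (629,135). The tin, cap and visible part of the spanner are where they were, so I'm handing in.

```bash
python3 -c "
from bench import bot
print(bot.finish_job())"
```

```text
the job is handed in; nothing more can be done
None
```

The job is handed in: the hatch is fully shut and the fastener sits in its detent at about 1.88 rad, with its head about 5 mm lower by touch (6 mm nominal); the tin, cap and visible part of the spanner look unmoved, and the last clock reading was 33 s.

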